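Tip the cracker carton out of a packed rack and stand it on the board

ROBOT

A 6-joint arm with a two-finger parallel gripper is mounted at the origin on a cart in front of the work surface, level with it; the furniture and walls round the work are solid. World frame = base frame: x ahead of the robot, y to its left, z up, the work surface at z = 0. Lengths are in m, angles in rad, forces in N, time in s.
With the tool pointing down it reaches from about 0.375 to 0.975 m from the base axis. Payload 3.8 kg.
Tool frame: the origin (TCP) lies at the very end of the fingers, on their centre line; the grasp point (between the pads) lies 19 mm behind it; z points along the fingers, y is the direction in which the jaws open and shut (so a half turn about z gives the same grasp; the last joint's range is limited). The gripper opens to 85 mm and grips with 20 to 120 N. Pads are 22 mm wide; open, the fingers measure 114 mm over their backs; the gripper's body (76 mm by 85 mm) begins 54 mm behind the grasp point. The pads swing forward as they close: fully open they stand 13 mm farther back than shut.
Start: joints at [1.164, 0.264, 1.604, -0, 1.274, -0.037], TCP at [0.244, 0.629, 0.231] pointing down, gripper open.
Joint ranges: [-2.63, 2.63], [-0.94, 2.18], [0.31, 2.57], [-1.31, 4.45], [0, 2.66], [-2.55, 2.55]. Speed limits (rad/s): [2.57, 2.57, 3.14, 3.14, 3.14, 3.14].

INTERFACE

Orientations are given as a rotation vector (axis times angle).
In Python, from workcell import bot, viewer gives the robot as it stands.
- The arm moves only by the tool jog_arm, never from a script. Its argument "motion" is a list of rows, each an object of numbers: "dx", "dy", "dz": the shift along the world's x, y, z in cm; "turn": the turn about the world's z in rad. A call has 1 to 12 rows; each row shifts and turns the commanded pose from where the row before left it; what a row does not reach is not made up. A row lasts 1/12 s, in which the tool goes at most 41.7 mm and 7.16 degrees, less where a joint would pass 70% of its speed; a pose out of reach is approached as far as the arm can. A call is refused whole if a number of a shift passes 4.17 or a number of a turn 0.125, either way. A call with a gripper value outside its range is refused whole. "fingers" is the finger opening in cm, from 0 to 8.54, set as the call begins (left out, the last holds). The fingers move at their own pace and stop on an object; "grip_force" is the grip in N (left out, the last holds). Time passes only in rows, so rows that do not move let the fingers close. It gives the time, the measured TCP pose, the force and the opening at its end, in the units of the state.
- bot.read_state(): the state, without advancing time (a new reading comes with each control period).
- viewer.read_camera(name): name is "side" or "top" or "wrist"; returns (picture, depth): 420x560x3 uint8, red, green, blue; 420x560 float32, m along the optical axis (not along the pixel's ray), 0 where there is no reading.
- viewer.camera_info(name): a dict with "vertical_fov" (degrees; the focal length in pixels is half the picture's height over the tangent of half this angle, whatever the lens; pixels are square), "cx", "cy" (the principal point, pixels), "R" (3x3) and "t" (3): a world point X has camera coordinates R X + t. Camera axes: x right, y down, z forward; pixel columns grow to the right and rows downward; lengths in m; the calibration is good to about 2 mm. A picture is of the moment at which its call begins: read the wrist's pose just before it. camera_info takes no time and is no camera call; for the wrist camera it gives the pose at the moment of the call.
- bot.finish_job(): hands the job in, once; it reports no verdict.
The state is a dict: "time": time; "q": joint angles; "joint_vel": joint speeds; "joint_torque": joint torques, N m; "tool_pos": TCP position; "tcp_rot": TCP orientation; "wrist_force": force on the tool from outside, world axes, zero at the start; "torque": the same for the moment, N m; "width": opening from 0.0 (shut) to 1.0 (fully open).
Only numpy, scipy, OpenCV 4.12 (cv2) and the standard library are available. Lean on these libraries where they do the work, as an engineer would, in place of code of your own. Each camera call takes 0.05 s, during which the arm holds its last target. There are 200 camera calls.

TASK

Fetch the red cracker carton from the packed rack: its neighbours leave no room to grip it, so first tip it forward by its top edge until it leans on the rack's low front rail by itself. Then take it by its narrow front side, lift it out over the rail and gently stand it upright in the middle of the wooden chopping board. Leave the other cartons standing in the rack and do not knock the mug about.

Things in the scene. Friction and masses are not known exactly. Their poses are not given: they have to be found in the camera images.
- red_carton: Red cracker carton to fetch, closed and stiff, cream stripe and round crackers on its narrow front: 100 mm deep (own x), 50 thick (own y), 210 high (own z), about 0.25 kg, evenly spread. Origin: centre of its underside; -x is the narrow front facing out of the rack, z up. In any of the four places. Past about 25 degrees it tips over its lower front edge; let go before that it falls back.
- blue_carton: Blue carton with sticks drawn on it, 100 x 50 x 204 mm, same axes and origin as the red one; stays in the rack.
- green_carton: Green carton with a pale window panel, 100 x 50 x 214 mm, same axes and origin; stays in the rack.
- kraft_carton: Brown carton with a darker band, 100 x 50 x 198 mm, same axes and origin; stays in the rack.
- rack: Fixed rack: wooden foot 182 x 236 mm, black wire. Origin under its middle on the worktop, -x faces the robot. Cartons stand on the foot, 18 mm above the worktop, in a row along y at 51.5 mm spacing (1.5 mm gaps), centres at own x = +20 mm. Back wires at x = +78 mm end 154 mm above the worktop; higher up the cartons' backs are open. Side wires y = +-108 mm, 92 (front) to 154 mm high.
- board: Loose light wooden chopping board lying flat, 190 mm (own x) x 300 mm (own y), 22 mm thick, 0.8 kg. Origin at the centre of its underside, z up.
- mug: Empty green and white mug, 90 x 122 x 107 mm, standing at the left of the rack; origin at the centre of its underside. Bystander.
- rail (a point): Middle of the rack's front rail, an 8 mm wire along the rack's y, 88 mm above the worktop, 50 mm in front of the cartons' front faces. A carton tipped past balance comes to lean stably on it at about 34 degrees (28 to 40 as its foot slides), its front top edge then some 115 mm in front of its neighbours.
- back_edge (a point): Middle of the red carton's back top edge (own x +50, y 0, z +210 mm). Behind it is free air for a finger, so it can be pulled forward from here. As the carton tips, this edge first rises about 22 mm, then sinks.

How it is judged:
By the outcome, as a careful person would: the job done as asked, in the order asked, and still so for the second after the job is handed in, with the robot touching nothing.
It also fails if it takes over 58 s, if anything falls off the work surface, if the arm or the gripper's body presses on something with over 40 N, if the wrist force passes 120 N, or if a joint passes its speed limit or range.

## Working session

There is one attempt and no reset: what is moved stays moved. The work goes in short steps, Python scripts to look and compute and a tool call to move; the robot and the scene stay as the last step left them, time stands still between calls to the robot, and variables do not carry over. Pictures are saved under pics/ and viewed, about 8 in all and at most 12, crops included, and the job is handed in when it is done.

Besides the shell and the picture viewer there is one more tool, called after "Emit:" as a command line: name --argument value ..., lists and objects as JSON in quotes. jog_arm: Moves the arm, as the interface text tells. Its arguments: {"type":"object","properties":{"motion":{"type":"array"},"fingers":{"type":"number"},"grip_force":{"type":"number"}},"required":["motion"]}

```bash
mkdir -p pics; ls; cat > h.py <<'E'
import numpy as np, cv2
from workcell import bot, viewer
def cloud(name):
    c=viewer.camera_info(name); im,d=viewer.read_camera(name)
    f=im.shape[0]/2/np.tan(np.radians(c["vertical_fov"])/2)
    v,u=np.mgrid[:im.shape[0],:im.shape[1]]
    P=np.stack([(u-c["cx"])/f*d,(v-c["cy"])/f*d,d],-1)-np.array(c["t"])
    P=P@np.array(c["R"])   # R^T (Pc - t)
    P[d==0]=np.nan
    return im,d,P
def save(im,n): cv2.imwrite("pics/"+n,im[...,::-1])
E
python3 - <<'E'
from h import *
out=[]
for n in("side","top"):
    im,d,P=cloud(n); np.savez(n,im=im,P=P); c=viewer.camera_info(n)
    print(n,c["vertical_fov"],"pos",-np.array(c["R"]).T@c["t"],"R",np.round(c["R"],2).tolist(),(d==0).mean()); out.append(im)
save(out[0],"side0.png");save(out[1],"top0.png")
print(bot.read_state())
E
```

```text
pics
side 52.92251660546066 pos [-0.42429156  0.23676492  0.97215409] R [[-0.23, -0.97, -0.02], [-0.61, 0.16, -0.78], [0.76, -0.17, -0.63]] 0.004026360544217687
top 55.72963923473979 pos [-0.12142272 -0.34448914  1.13216546] R [[0.46, -0.89, -0.0], [-0.69, -0.36, -0.62], [0.55, 0.29, -0.78]] 0.003792517006802721
{'time': 0.1, 'q': array([ 1.16410191e+00,  2.64722749e-01,  1.60524496e+00, -1.04109327e-05,
        1.27372448e+00, -3.69097146e-02]), 'joint_vel': array([-0.0013305 ,  0.00054885, -0.00272765,  0.00032158, -0.00239006,
       -0.00075698]), 'joint_torque': array([-2.13874928e-04, -5.16705823e+01, -3.68591380e+01, -1.19220799e-04,
        6.30891402e-03, -1.95346877e-05]), 'tool_pos': array([0.24369984, 0.62875128, 0.2300522 ]), 'tcp_rot': array([-0.5774645 , -3.0876023 ,  0.00322012]), 'wrist_force': array([-0.53566723,  0.00322894, -0.03253294]), 'torque': array([-0.03987294,  0.04499694,  0.0380561 ]), 'width': 1.0022771463806475}
```

View pics/side0.png

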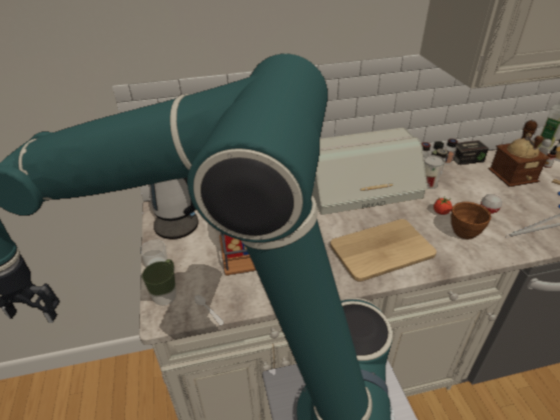

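View pics/top0.png

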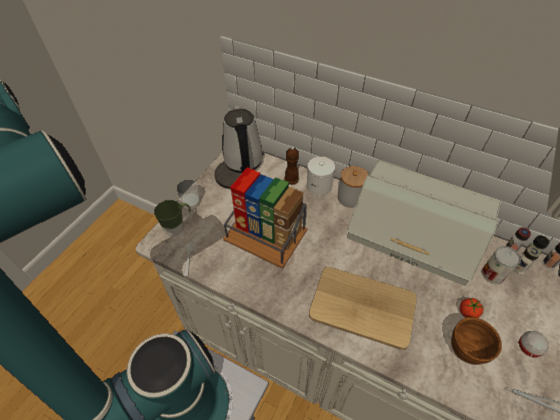

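The side view is largely blocked by the arm. The top view shows the rack near (265,220) with red leftmost (top face ~(243,180)), then blue, green and kraft. The board is at (365,305) and the mug at (170,213).

```bash
python3 - <<'E'
from h import *
Z=np.load("top.npz"); im=Z["im"];P=Z["P"]
hsv=cv2.cvtColor(im,cv2.COLOR_RGB2HSV); H,S,V=[hsv[...,i].astype(int) for i in range(3)]
v,u=np.mgrid[:420,:560]
rk=(u>215)&(u<315)&(v>160)&(v<265)
def rect(m,n):
    q=P[m][:,:2]; q=q[np.isfinite(q[:,0])]
    (c,s,a)=cv2.minAreaRect((q*1000).astype(np.float32)); print(n,len(q),np.round(c,1),np.round(s,1),round(a,1),"zmed",np.round(np.nanmedian(P[m][:,2])*1000,1)); return c,s,a
for n,zz,hm in(("red",228,(H<8)|(H>172)),("blue",222,(H>95)&(H<130)),("green",232,(H>40)&(H<90)),("kraft",216,(H>8)&(H<25))):
    m=rk&hm&(S>80)&(abs(P[...,2]*1000-zz)<5)
    m=cv2.morphologyEx(m.astype(np.uint8),cv2.MORPH_OPEN,np.ones((2,2)))>0
    rect(m,n)
m=rk&(P[...,2]>.2105)&(P[...,2]<.24); rect(m,"tops")
m=(u>305)&(u<422)&(v>262)&(v<350)&(abs(P[...,2]-.022)<.006)&(S>60)
m=cv2.morphologyEx(m.astype(np.uint8),cv2.MORPH_OPEN,np.ones((5,5)))>0
rect(m,"board")
m=rk&(abs(P[...,2]-.018)<.005)&(S>90); rect(m,"foot")
m=(u>150)&(u<200)&(v>180)&(v<230)&(P[...,2]>.03)&(P[...,2]<.13); rect(m,"mug")
m=(u>210)&(u<275)&(v>130)&(v<190)&(P[...,2]>.25); print("kettle-ish",np.nanmin(P[m],0),np.nanmax(P[m],0))
m=(u>280)&(u<305)&(v>145)&(v<187)&(P[...,2]>.03); rect(m,"pepper"); print(np.nanmax(P[m][:,2]))
cv2.imwrite("pics/crop.png",cv2.resize(im[130:280,140:340,::-1],None,fx=4,fy=4,interpolation=cv2.INTER_CUBIC))
E
```

```text
red 385 [692.8 184.8] [307.3  69.7] 14.3 zmed 228.4
blue 341 [594.2 105.8] [51.5 99.1] 88.2 zmed 222.3
green 410 [691.   73.2] [297.7  59.6] 9.3 zmed 232.2
kraft 432 [680.2  16.3] [280.4  56.1] 5.8 zmed 216.0
tops 1780 [594.5  86.3] [205.4 104.4] 89.6 zmed 224.1
board 5203 [ 476.  -308.8] [193.3 300. ] 8.8 zmed 20.5
foot 1113 [646.1 128.1] [421.2 288.2] 28.4 zmed 18.3
mug 1160 [512.6 397.5] [214.9  91.5] 4.8 zmed 71.0Traceback (most recent call last):
  File "<stdin>", line 19, in <module>
    res = np.fmin.reduce(a, axis=axis, out=out, **kwargs)
ValueError: zero-size array to reduction operation fmin which has no identity
```

```bash
python3 - <<'E'
from h import *
Z=np.load("top.npz"); im=Z["im"];P=Z["P"]
hsv=cv2.cvtColor(im,cv2.COLOR_RGB2HSV); H,S,V=[hsv[...,i].astype(int) for i in range(3)]
v,u=np.mgrid[:420,:560]
rk=(u>215)&(u<315)&(v>160)&(v<265)
def rect(m,n):
    q=P[m][:,:2]; q=q[np.isfinite(q[:,0])]
    (c,s,a)=cv2.minAreaRect((q*1000).astype(np.float32)); print(n,len(q),np.round(c,1),np.round(s,1),round(a,1),"med",np.round(np.nanmedian(P[m],0)*1000,1),"min/max",np.round(np.nanmin(P[m],0),3),np.round(np.nanmax(P[m],0),3)); return c,s,a
cs=[]
for n,zz,hm in(("red",228,(H<8)|(H>172)),("blue",222,(H>95)&(H<130)),("green",232,(H>40)&(H<90)),("kraft",216,(H>8)&(H<25))):
    m=rk&hm&(S>80)&(abs(P[...,2]*1000-zz)<4)&(P[...,0]<.69)
    k,l,st,_=cv2.connectedComponentsWithStats(m.astype(np.uint8)); m=l==1+np.argmax(st[1:,4])
    cs.append(rect(m,n)[0])
cs=np.array(cs); print("row yaw deg",np.degrees(np.arctan2(cs[0,0]-cs[3,0],cs[0,1]-cs[3,1])))
m=(abs(P[...,2]-.018)<.004)&(S>90)&rk&(P[...,0]<.56); rect(m,"foot front")
m=rk&(P[...,2]>.06)&(P[...,2]<.2)&(P[...,0]<.535)&(P[...,0]>.42); rect(m,"rail/wires")
m=(u>150)&(u<187)&(v>195)&(v<230)&(P[...,2]>.03)&(P[...,2]<.13); rect(m,"mug")
m=(P[...,0]>.66)&(P[...,0]<.95)&(P[...,1]>0)&(P[...,1]<.35)&(P[...,2]>.03); rect(m,"behind")
for y in np.arange(0,.35,.05):
    mm=m&(abs(P[...,1]-y)<.025)
    if mm.any(): print(y,np.nanmin(P[mm],0),np.nanmax(P[mm],0))
cv2.imwrite("pics/crop.png",cv2.resize(im[130:280,140:340,::-1],None,fx=4,fy=4,interpolation=cv2.INTER_CUBIC))
E
```

```text
red 370 [595.4 163.2] [ 51.2 100.8] 88.7 med [592.2 162.9 228.6] min/max [0.545 0.137 0.224] [0.646 0.189 0.232]
blue 333 [595.7 113.7] [ 48.2 101.4] 89.4 med [591.2 114.2 222.1] min/max [0.545 0.089 0.218] [0.647 0.138 0.226]
green 398 [595.2  60. ] [ 50.6 102.8] 88.5 med [593.   59.5 232.4] min/max [0.544 0.034 0.228] [0.646 0.086 0.236]
kraft 423 [593.6  10.8] [ 53.2 103.5] 88.6 med [591.5  10.  216.2] min/max [ 0.542 -0.017  0.212] [0.645 0.038 0.22 ]
row yaw deg 0.6786460172401291
foot front 882 [520.4  87.5] [237.5  79.1] 89.9 med [510.9  80.   18.3] min/max [ 0.481 -0.031  0.014] [0.56  0.206 0.022]
rail/wires 234 [511.1  88.2] [224.2  44.7] 89.4 med [495.1  82.1  91.4] min/max [ 0.488 -0.024  0.061] [0.535 0.2   0.098]
mug 762 [476.9 388.8] [ 90.8 143. ] 83.3 med [460.1 399.2  78. ] min/max [0.406 0.346 0.03 ] [0.55  0.438 0.112]
behind 5956 [841. 175.] [349.9 217.9] 90.0 med [946.8 208.  206.6] min/max [0.732 0.    0.03 ] [0.95  0.35  0.462]
0.0 [8.26539754e-01 3.78384027e-05 3.00010084e-02] [0.94998834 0.02481995 0.45735974]
0.05 [0.82503893 0.02500535 0.03071289] [0.94998927 0.07498862 0.45900987]
0.1 [0.83104129 0.07509539 0.03064407] [0.94998885 0.12497245 0.46239589]
0.15000000000000002 [0.83100115 0.12500134 0.03044839] [0.94999742 0.17497883 0.45721372]
0.2 [0.94014839 0.17507536 0.03235359] [0.9499923  0.22497234 0.45799687]
0.25 [0.73208522 0.22504073 0.03024511] [0.94999715 0.27492587 0.46147687]
0.30000000000000004 [0.74211861 0.27500349 0.03052695] [0.94999758 0.32499029 0.45994998]
```

View pics/crop.png

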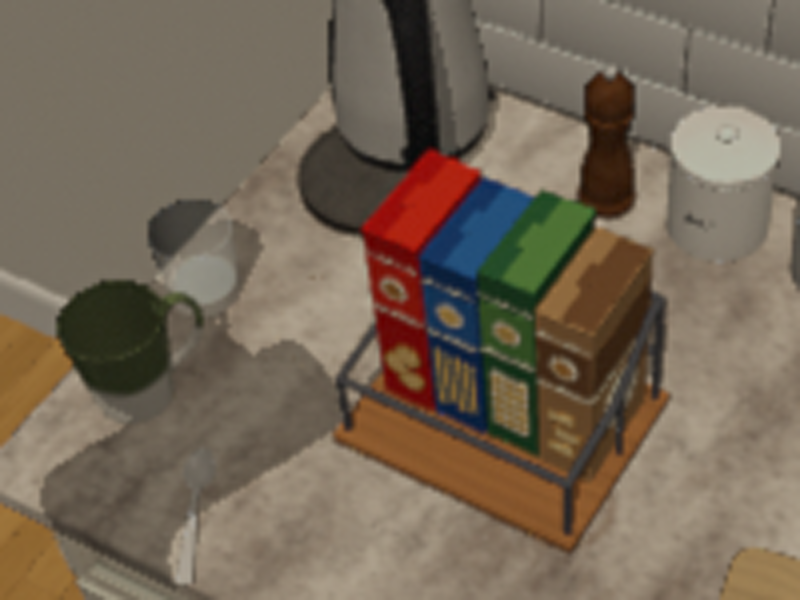

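The crop confirms the layout: red's front face is at crop (400,330), with blue, green and kraft to its right. The front rail runs from crop (345,380) to (570,470). The numbers agree with the given sizes:

| Item | Measured value |
|---|---|
| Red top centre | (0.595, 0.163, 0.228) |
| Red back edge | x ≈ 0.645 |
| Rail | x ≈ 0.495, z ≈ 0.09 |
| Rack yaw | about -0.8° |
| Board | centre (0.476, -0.309), yaw about 9° |

I'll raise the tool and go over behind the red carton with the fingers shut.

Emit:
jog_arm --motion '[{"dz":2},{"dz":2.5},{"dz":2.5},{"dz":2.5},{"dz":2,"dx":1,"dy":-1},{"dx":2,"dy":-2,"turn":0.03},{"dx":2,"dy":-2,"turn":0.03},{"dx":2,"dy":-2,"turn":0.03},{"dx":2,"dy":-2,"turn":0.03},{"dx":2,"dy":-2,"turn":0.03},{"dx":2,"dy":-2,"turn":0.03},{"dx":2,"dy":-2,"turn":0.03}]' --fingers 0 --grip_force 40

```text
validation failed for argument at $.mo...
```

Emit:
jog_arm --motion '[{"dx":2,"dy":-2,"turn":0.03},{"dx":2,"dy":-2,"turn":0.03},{"dx":2,"dy":-2,"turn":0.03},{"dx":2,"dy":-2,"turn":0.03},{"dx":2,"dy":-2,"turn":0.025},{"dx":2,"dy":-2},{"dx":2,"dy":-2},{"dx":2,"dy":-2},{"dx":2,"dy":-2},{"dx":2,"dy":-2},{"dx":2,"dy":-2},{"dx":2,"dy":-2}]'

```text
validation failed for argument at $.mo...
```

Emit:
jog_arm --motion '[{"dx":0,"dy":0,"dz":2,"turn":0},{"dx":0,"dy":0,"dz":3,"turn":0},{"dx":0,"dy":0,"dz":3,"turn":0},{"dx":0,"dy":0,"dz":3,"turn":0},{"dx":1,"dy":-1,"dz":1,"turn":0.03},{"dx":2,"dy":-2,"dz":0,"turn":0.03},{"dx":2,"dy":-2,"dz":0,"turn":0.03},{"dx":2,"dy":-2,"dz":0,"turn":0.03},{"dx":2,"dy":-2,"dz":0,"turn":0.03},{"dx":2,"dy":-2,"dz":0,"turn":0.03},{"dx":2,"dy":-2,"dz":0,"turn":0.03},{"dx":2,"dy":-2,"dz":0,"turn":0.03}]' --fingers 0 --grip_force 40

```text
time: 1.1
tool_pos: [0.3945, 0.4781, 0.3506]
tcp_rot: [-0.201, -3.135, 0.001]
wrist_force: [-0.1, 0.2, 0.5]
width: 0.001
```

Emit:
jog_arm --motion '[{"dx":2.5,"dy":-2.7,"dz":0,"turn":0.025},{"dx":2.5,"dy":-2.7,"dz":0,"turn":0.03},{"dx":2.5,"dy":-2.7,"dz":0,"turn":0.03},{"dx":2.5,"dy":-2.7,"dz":0,"turn":0.03},{"dx":2.5,"dy":-2.7,"dz":0,"turn":0},{"dx":2.5,"dy":-2.7,"dz":0,"turn":0},{"dx":2.5,"dy":-2.7,"dz":0,"turn":0},{"dx":2.5,"dy":-2.7,"dz":0,"turn":0},{"dx":2.5,"dy":-2.7,"dz":0,"turn":0},{"dx":2.5,"dy":-2.7,"dz":0,"turn":0},{"dx":2,"dy":-2.5,"dz":0,"turn":0},{"dx":2,"dy":-2,"dz":0,"turn":0}]'

```text
time: 2.1
tool_pos: [0.6848, 0.1619, 0.3504]
tcp_rot: [-0.025, -3.14, 0.001]
wrist_force: [0.6, -0.3, 0.1]
width: -0.005
```

Emit:
jog_arm --motion '[{"dx":0,"dy":0,"dz":-2,"turn":0},{"dx":0,"dy":0,"dz":-3,"turn":0},{"dx":0,"dy":0,"dz":-3,"turn":0},{"dx":0,"dy":0,"dz":-3,"turn":0},{"dx":0,"dy":0,"dz":-2,"turn":0},{"dx":0,"dy":0,"dz":-2,"turn":0},{"dx":-0.5,"dy":0,"dz":0,"turn":0},{"dx":-0.5,"dy":0,"dz":0,"turn":0},{"dx":-0.5,"dy":0,"dz":0,"turn":0},{"dx":-0.4,"dy":0,"dz":0,"turn":0},{"dx":-0.4,"dy":0,"dz":0,"turn":0},{"dx":-0.3,"dy":0,"dz":0,"turn":0}]'

```text
time: 3.1
tool_pos: [0.6582, 0.1646, 0.2033]
tcp_rot: [0.023, 3.139, 0.001]
wrist_force: [0.0, -0.5, 0.6]
width: -0.005
```

```bash
python3 - <<'E'
from h import *
s,_,_=cloud("side"); t,_,_=cloud("top"); 
a=cv2.resize(t[120:280,140:350],(525,400)); b=cv2.resize(s[170:300,130:300],(275,210)); c=np.zeros((400,800,3),np.uint8); c[:,:525]=a; c[:210,525:]=b; save(c,"p1.png")
E
```

```text
(no output)
```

View pics/p1.png

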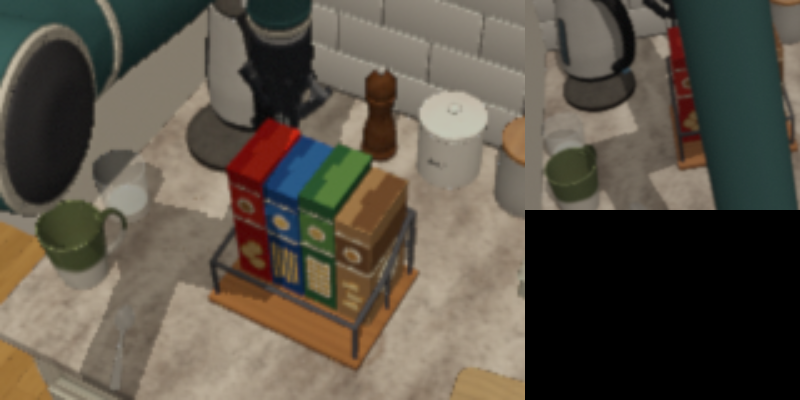

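The finger is right behind the red carton's top, at composite (285,110), and clear of the blue one. Now I'll pull slowly, rising with the edge.

Emit:
jog_arm --motion '[{"dx":-0.4,"dy":0,"dz":0,"turn":0},{"dx":-0.4,"dy":0,"dz":0.1,"turn":0},{"dx":-0.4,"dy":0,"dz":0.2,"turn":0},{"dx":-0.4,"dy":0,"dz":0.2,"turn":0},{"dx":-0.4,"dy":0,"dz":0.2,"turn":0},{"dx":-0.4,"dy":0,"dz":0.2,"turn":0},{"dx":-0.4,"dy":0,"dz":0.2,"turn":0},{"dx":-0.4,"dy":0,"dz":0.2,"turn":0},{"dx":-0.4,"dy":0,"dz":0.2,"turn":0},{"dx":-0.4,"dy":0,"dz":0.1,"turn":0},{"dx":-0.4,"dy":0,"dz":0.1,"turn":0},{"dx":-0.4,"dy":0,"dz":0.1,"turn":0}]'

```text
time: 4.2
tool_pos: [0.6097, 0.1644, 0.2196]
tcp_rot: [0.023, 3.141, 0.0]
wrist_force: [0.6, 0.3, 0.6]
width: -0.002
```

```bash
python3 - <<'E'
from h import *
s,_,_=cloud("side"); t,_,_=cloud("top"); 
a=cv2.resize(t[120:280,140:350],(525,400)); b=cv2.resize(s[170:300,130:300],(275,210)); c=np.zeros((400,800,3),np.uint8); c[:,:525]=a; c[:210,525:]=b; save(c,"p2.png")
E
```

```text
(no output)
```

View pics/p2.png

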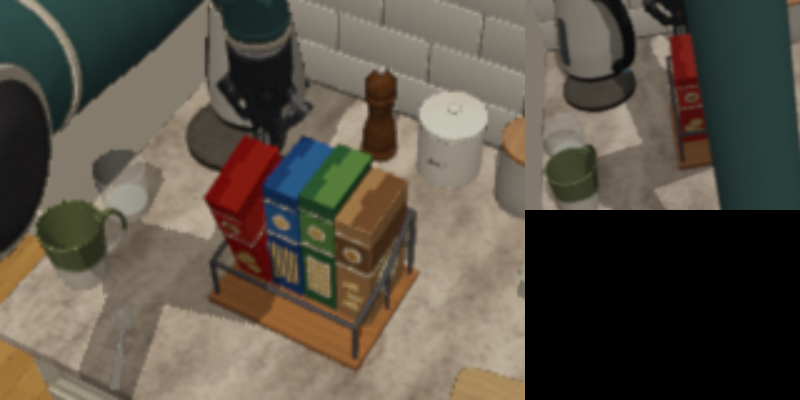

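Red is tipping alone, with its top at composite (245,170), and the other three are still in place. I'll keep pulling, slower near balance.

Emit:
jog_arm --motion '[{"dx":-0.4,"dy":0,"dz":0.1,"turn":0},{"dx":-0.4,"dy":0,"dz":0.1,"turn":0},{"dx":-0.4,"dy":0,"dz":0.1,"turn":0},{"dx":-0.4,"dy":0,"dz":0.1,"turn":0},{"dx":-0.4,"dy":0,"dz":0.1,"turn":0},{"dx":-0.4,"dy":0,"dz":0,"turn":0},{"dx":-0.4,"dy":0,"dz":0,"turn":0},{"dx":-0.4,"dy":0,"dz":0,"turn":0},{"dx":-0.4,"dy":0,"dz":0,"turn":0},{"dx":-0.4,"dy":0,"dz":0,"turn":0},{"dx":-0.4,"dy":0,"dz":0,"turn":0},{"dx":-0.4,"dy":0,"dz":0,"turn":0}]'

```text
time: 5.3
tool_pos: [0.5615, 0.1644, 0.2242]
tcp_rot: [-0.023, -3.141, 0.0]
wrist_force: [0.1, -0.4, 0.3]
width: 0.001
```

Emit:
jog_arm --motion '[{"dx":-0.3,"dy":0,"dz":0,"turn":0},{"dx":-0.3,"dy":0,"dz":0,"turn":0},{"dx":-0.3,"dy":0,"dz":0,"turn":0},{"dx":0,"dy":0,"dz":0,"turn":0},{"dx":0,"dy":0,"dz":0,"turn":0},{"dx":0,"dy":0,"dz":0,"turn":0},{"dx":0.5,"dy":0,"dz":0,"turn":0},{"dx":1,"dy":0,"dz":0,"turn":0},{"dx":1,"dy":0,"dz":1,"turn":0},{"dx":1,"dy":0,"dz":2,"turn":0},{"dx":0.5,"dy":0,"dz":3,"turn":0},{"dx":0,"dy":0,"dz":3,"turn":0}]'

```text
time: 6.3
tool_pos: [0.5942, 0.164, 0.3136]
tcp_rot: [-0.024, -3.139, 0.001]
wrist_force: [1.3, -0.5, 1.0]
width: 0.001
```

```bash
python3 - <<'E'
from h import *
s,_,_=cloud("side"); t,d,P=cloud("top"); np.savez("top2",im=t,P=P)
a=cv2.resize(t[120:280,140:350],(525,400)); b=cv2.resize(s[170:300,130:300],(275,210)); c=np.zeros((400,800,3),np.uint8); c[:,:525]=a; c[:210,525:]=b; save(c,"p3.png")
hsv=cv2.cvtColor(t,cv2.COLOR_RGB2HSV); H,S,V=[hsv[...,i].astype(int) for i in range(3)]
v,u=np.mgrid[:420,:560]
m=(u>190)&(u<320)&(v>140)&(v<270)&((H<7)|(H>173))&(S>120)&(P[...,2]>.1)&(P[...,0]<.7)
k,l,st,_=cv2.connectedComponentsWithStats(m.astype(np.uint8)); m=l==1+np.argmax(st[1:,4])
q=P[m]; print(len(q),q.min(0),q.max(0))
for z in np.arange(.1,.26,.01):
    w=q[abs(q[:,2]-z)<.005]
    if len(w): print(round(z,2),len(w),"x",w[:,0].min().round(3),w[:,0].max().round(3),"y",w[:,1].min().round(3),w[:,1].max().round(3))
for n,zz,hm in(("blue",222,(H>95)&(H<130)),("green",232,(H>40)&(H<90)),("kraft",216,(H>8)&(H<25))):
    m=(u>190)&(u<320)&hm&(S>80)&(abs(P[...,2]*1000-zz)<4)&(P[...,0]<.69)
    k,l,st,_=cv2.connectedComponentsWithStats(m.astype(np.uint8)); m=l==1+np.argmax(st[1:,4]); print(n,P[m].min(0),P[m].max(0))
E
```

```text
909 [0.43132874 0.13813627 0.10034842] [0.54756863 0.19238628 0.24990795]
0.1 5 x 0.496 0.519 y 0.141 0.143
0.11 10 x 0.49 0.515 y 0.14 0.142
0.12 18 x 0.482 0.526 y 0.14 0.143
0.13 13 x 0.474 0.523 y 0.14 0.144
0.14 27 x 0.468 0.544 y 0.14 0.143
0.15 32 x 0.46 0.546 y 0.138 0.143
0.16 34 x 0.46 0.545 y 0.139 0.143
0.17 45 x 0.447 0.548 y 0.139 0.145
0.18 44 x 0.443 0.545 y 0.139 0.144
0.19 70 x 0.434 0.544 y 0.139 0.192
0.2 131 x 0.431 0.546 y 0.138 0.191
0.21 122 x 0.447 0.542 y 0.139 0.189
0.22 124 x 0.46 0.534 y 0.139 0.191
0.23 104 x 0.476 0.525 y 0.139 0.192
0.24 100 x 0.488 0.522 y 0.139 0.189
0.25 30 x 0.507 0.517 y 0.141 0.19
blue [0.54367757 0.0888648  0.21811781] [0.64602366 0.1379365  0.22571578]
green [0.54325085 0.03440964 0.2280805 ] [0.64687011 0.0874557  0.23591316]
kraft [ 0.54084504 -0.01628393  0.21206401] [0.64501671 0.03783125 0.21999461]
```

View pics/p3.png

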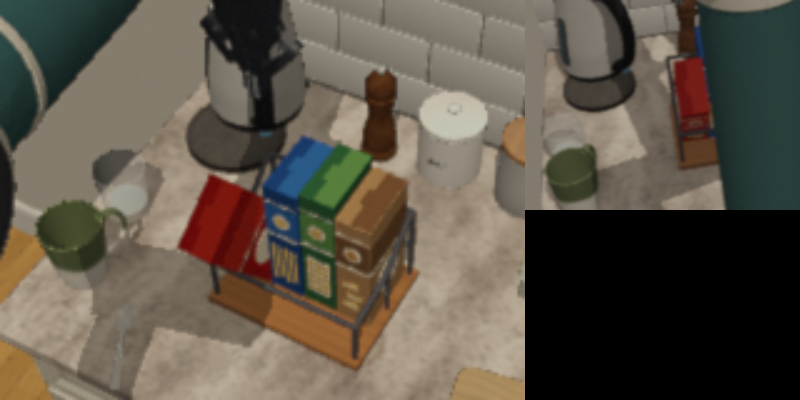

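Red now leans by itself on the rail at about 34°, with its front top edge at (0.43, z 0.193) and centre y 0.165. The neighbours haven't moved. Next I'll open the fingers, go forward over it and descend onto its front.

Emit:
jog_arm --motion '[{"dx":-1,"dy":0.1,"dz":0.5,"turn":0},{"dx":-2,"dy":0,"dz":0.5,"turn":0},{"dx":-3,"dy":0,"dz":0,"turn":0},{"dx":-3,"dy":0,"dz":0,"turn":0},{"dx":-3,"dy":0,"dz":0,"turn":0},{"dx":-2,"dy":0,"dz":0,"turn":0},{"dx":-0.5,"dy":0,"dz":0,"turn":0},{"dx":0,"dy":0,"dz":0,"turn":0},{"dx":0,"dy":0,"dz":-2,"turn":0},{"dx":0,"dy":0,"dz":-2,"turn":0},{"dx":0,"dy":0,"dz":-2,"turn":0},{"dx":0,"dy":0,"dz":0,"turn":0}]' --fingers 8.5

```text
time: 7.4
tool_pos: [0.4461, 0.1644, 0.2591]
tcp_rot: [-0.024, -3.134, 0.004]
wrist_force: [-0.5, -0.2, -0.7]
width: 0.993
```

```bash
python3 -c "
from h import *
print(bot.read_state()['tool_pos'],bot.read_state()['width'])
im,d,P=cloud('wrist'); t,_,_=cloud('top'); c=np.zeros((420,800,3),np.uint8); c[:300,:400]=cv2.resize(im,(400,300)); c[:305,400:]=cv2.resize(t[120:280,140:350],(400,305)); save(c,'p4.png')"
```

```text
[0.44611283 0.16444763 0.25912578] 0.9932627433870947
```

View pics/p4.png

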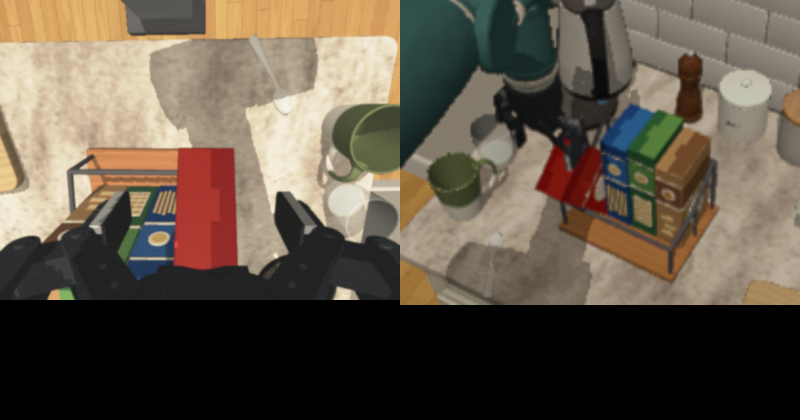

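The fingers straddle the red carton (wrist view: carton at columns 178–235, fingers at 115 and 285). I'll descend and close.

Emit:
jog_arm --motion '[{"dx":0,"dy":0,"dz":-1,"turn":0},{"dx":0,"dy":0,"dz":-1.5,"turn":0},{"dx":0,"dy":0,"dz":-1.5,"turn":0},{"dx":0,"dy":0,"dz":-1.5,"turn":0},{"dx":0,"dy":0,"dz":-1.2,"turn":0},{"dx":0,"dy":0,"dz":-1,"turn":0},{"dx":0,"dy":0,"dz":-0.5,"turn":0},{"dx":0,"dy":0,"dz":-0.3,"turn":0},{"dx":0,"dy":0,"dz":0,"turn":0},{"dx":0,"dy":0,"dz":0,"turn":0}]'

```text
time: 8.33
tool_pos: [0.4484, 0.1655, 0.1798]
tcp_rot: [0.023, 3.141, 0.0]
wrist_force: [-0.0, -0.3, 1.3]
width: 0.994
```

Emit:
jog_arm --motion '[{"dx":0.1,"dy":0,"dz":-0.6,"turn":0},{"dx":0.1,"dy":0,"dz":-0.6,"turn":0},{"dx":0,"dy":0,"dz":0,"turn":0},{"dx":0,"dy":0,"dz":0,"turn":0}]'

```text
time: 8.67
tool_pos: [0.4496, 0.1652, 0.1667]
tcp_rot: [-0.023, -3.14, 0.001]
wrist_force: [0.4, 0.5, -0.8]
width: 0.997
```

Emit:
jog_arm --motion '[{"dx":0,"dy":0,"dz":0,"turn":0},{"dx":0,"dy":0,"dz":0,"turn":0},{"dx":0,"dy":0,"dz":0,"turn":0},{"dx":0,"dy":0,"dz":0,"turn":0},{"dx":0,"dy":0,"dz":0,"turn":0},{"dx":0,"dy":0,"dz":0,"turn":0},{"dx":0,"dy":0,"dz":0,"turn":0},{"dx":0,"dy":0,"dz":0,"turn":0},{"dx":0,"dy":0,"dz":0,"turn":0},{"dx":0,"dy":0,"dz":0,"turn":0}]' --fingers 4 --grip_force 60

```text
time: 9.5
tool_pos: [0.4501, 0.1654, 0.1675]
tcp_rot: [0.023, 3.141, 0.0]
wrist_force: [-1.0, -0.0, 2.9]
width: 0.577
```

Emit:
jog_arm --motion '[{"dx":0,"dy":0,"dz":0.3,"turn":0},{"dx":0,"dy":0,"dz":0.5,"turn":0},{"dx":0,"dy":0,"dz":0.5,"turn":0},{"dx":0,"dy":0,"dz":0.5,"turn":0},{"dx":0,"dy":0,"dz":0.5,"turn":0},{"dx":0,"dy":0,"dz":0.5,"turn":0},{"dx":0,"dy":0,"dz":0.2,"turn":0},{"dx":0,"dy":0,"dz":0,"turn":0},{"dx":0,"dy":0,"dz":0,"turn":0}]'

```text
time: 10.25
tool_pos: [0.45, 0.1654, 0.1974]
tcp_rot: [0.023, 3.141, 0.0]
wrist_force: [0.5, -0.2, -3.5]
width: 0.58
```

```bash
cat > look.py <<'E'
from h import *
import sys
s,_,_=cloud("side"); t,d,P=cloud("top"); 
a=cv2.resize(t[100:340,140:440],(500,400)); b=cv2.resize(s[150:330,130:330],(300,270)); c=np.zeros((400,800,3),np.uint8); c[:,:500]=a; c[:270,500:]=b; save(c,sys.argv[1])
hsv=cv2.cvtColor(t,cv2.COLOR_RGB2HSV); H,S,V=[hsv[...,i].astype(int) for i in range(3)]
v,u=np.mgrid[:420,:560]
m=(u>150)&(u<450)&(v>100)&(v<360)&((H<7)|(H>173))&(S>120)&(P[...,2]>.03)&(P[...,0]<.7)
k,l,st,_=cv2.connectedComponentsWithStats(m.astype(np.uint8)); m=l==1+np.argmax(st[1:,4])
q=P[m]; print(len(q),q.min(0),q.max(0))
for z in np.arange(.03,.46,.02):
    w=q[abs(q[:,2]-z)<.007]
    if len(w)>3: print(round(z,2),len(w),"x",w[:,0].min().round(3),w[:,0].max().round(3),"y",w[:,1].min().round(3),w[:,1].max().round(3))
E
python3 look.py p5.png
```

```text
427 [0.43734627 0.09806687 0.05983482] [0.61850259 0.19777769 0.34513178]
0.07 5 x 0.534 0.546 y 0.139 0.141
0.09 12 x 0.519 0.541 y 0.139 0.142
0.11 13 x 0.509 0.536 y 0.138 0.141
0.13 13 x 0.495 0.619 y 0.139 0.198
0.15 21 x 0.479 0.52 y 0.139 0.141
0.17 37 x 0.468 0.547 y 0.138 0.142
0.19 34 x 0.46 0.545 y 0.138 0.141
0.21 24 x 0.449 0.546 y 0.128 0.141
0.23 20 x 0.509 0.547 y 0.138 0.142
0.25 27 x 0.437 0.534 y 0.109 0.141
0.27 77 x 0.457 0.522 y 0.103 0.17
0.31 4 x 0.454 0.459 y 0.121 0.13
0.33 7 x 0.454 0.468 y 0.127 0.133
```

View pics/p5.png

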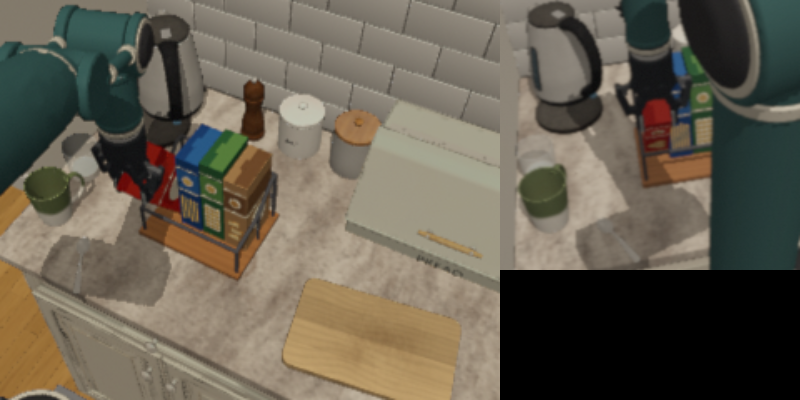

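It's gripped with its lean kept. The third force reading, about -3 N, fits the 0.25 kg weight, and the other cartons stand undisturbed. Now I'll lift high enough to pass over the rail and the neighbours.

Emit:
jog_arm --motion '[{"dx":0,"dy":0,"dz":0.5,"turn":0},{"dx":0,"dy":0,"dz":1,"turn":0},{"dx":0,"dy":0,"dz":1.5,"turn":0},{"dx":0,"dy":0,"dz":1.5,"turn":0},{"dx":0,"dy":0,"dz":2,"turn":0},{"dx":0,"dy":0,"dz":2,"turn":0},{"dx":0,"dy":0,"dz":2,"turn":0},{"dx":0,"dy":0,"dz":2,"turn":0},{"dx":-0.5,"dy":0,"dz":2,"turn":0},{"dx":-1,"dy":0,"dz":2,"turn":0},{"dx":-1,"dy":0,"dz":2,"turn":0},{"dx":-1,"dy":0,"dz":2,"turn":0}]'

```text
time: 11.35
tool_pos: [0.4144, 0.1653, 0.4042]
tcp_rot: [0.024, 3.141, 0.0]
wrist_force: [0.4, -0.1, -3.2]
width: 0.579
```

Emit:
jog_arm --motion '[{"dx":-0.5,"dy":0,"dz":1.5,"turn":0},{"dx":-0.5,"dy":0,"dz":1,"turn":0},{"dx":0,"dy":0,"dz":0.5,"turn":0},{"dx":0,"dy":0,"dz":0,"turn":0},{"dx":0,"dy":0,"dz":0,"turn":0}]'

```text
time: 11.77
tool_pos: [0.4051, 0.1653, 0.4318]
tcp_rot: [-0.023, -3.141, 0.0]
wrist_force: [0.7, 0.8, -3.4]
width: 0.58
```

```bash
python3 look.py p6.png
```

```text
1069 [0.39127    0.09844557 0.28456281] [0.58122907 0.17511766 0.56647683]
0.29 13 x 0.498 0.519 y 0.139 0.151
0.31 48 x 0.481 0.55 y 0.137 0.147
0.33 78 x 0.468 0.579 y 0.137 0.142
0.35 61 x 0.455 0.58 y 0.137 0.142
0.37 50 x 0.444 0.563 y 0.137 0.142
0.39 59 x 0.428 0.55 y 0.137 0.151
0.41 110 x 0.414 0.537 y 0.137 0.142
0.43 96 x 0.401 0.525 y 0.136 0.141
0.45 60 x 0.396 0.515 y 0.126 0.141
```

View pics/p6.png

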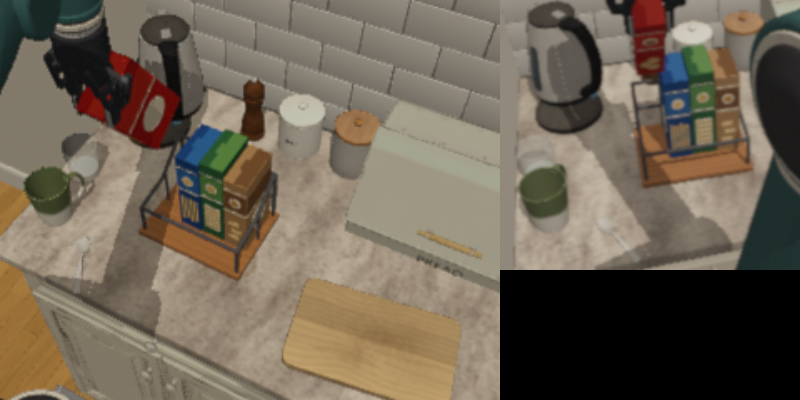

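The carton is clear of the rack, with its foot at z ≈ 0.28 and lean about 34°. The neighbours stand and the mug is untouched. I'll carry it across to the board.

Emit:
jog_arm --motion '[{"dx":0,"dy":-0.5,"dz":0,"turn":0},{"dx":0,"dy":-1,"dz":0,"turn":0},{"dx":0,"dy":-1.5,"dz":0,"turn":0},{"dx":0,"dy":-2,"dz":0,"turn":0},{"dx":0,"dy":-2,"dz":0,"turn":0},{"dx":0,"dy":-2,"dz":0,"turn":0},{"dx":0,"dy":-2,"dz":0,"turn":0},{"dx":0,"dy":-2,"dz":0,"turn":0},{"dx":0,"dy":-2,"dz":0,"turn":0},{"dx":0,"dy":-2,"dz":0,"turn":0},{"dx":0,"dy":-2,"dz":0,"turn":0},{"dx":0,"dy":-2,"dz":0,"turn":0}]'

```text
time: 12.87
tool_pos: [0.4043, -0.0465, 0.4318]
tcp_rot: [-0.024, -3.141, 0.001]
wrist_force: [-0.6, -0.8, -4.0]
width: 0.576
```

Emit:
jog_arm --motion '[{"dx":0,"dy":-2,"dz":0,"turn":0},{"dx":0,"dy":-2,"dz":0,"turn":0},{"dx":0,"dy":-2,"dz":0,"turn":0},{"dx":0,"dy":-2,"dz":0,"turn":0},{"dx":0,"dy":-2,"dz":0,"turn":0},{"dx":-0.6,"dy":-2,"dz":-0.5,"turn":0},{"dx":-0.6,"dy":-2,"dz":-1,"turn":0},{"dx":-0.6,"dy":-2,"dz":-1,"turn":0},{"dx":-0.6,"dy":-2,"dz":-1.5,"turn":0},{"dx":-0.6,"dy":-2,"dz":-1.5,"turn":0},{"dx":-0.6,"dy":-2,"dz":-1.5,"turn":0},{"dx":-0.6,"dy":-2,"dz":-1.5,"turn":0}]'

```text
time: 13.87
tool_pos: [0.3615, -0.2863, 0.3461]
tcp_rot: [-0.024, -3.14, 0.001]
wrist_force: [0.0, 0.2, -3.7]
width: 0.578
```

Emit:
jog_arm --motion '[{"dx":-0.6,"dy":-1.4,"dz":-1.5,"turn":0},{"dx":-0.6,"dy":-0.6,"dz":-1.5,"turn":0},{"dx":-0.6,"dy":-0.4,"dz":-1.5,"turn":0},{"dx":-0.6,"dy":0,"dz":-1.5,"turn":0},{"dx":-0.4,"dy":0,"dz":-1.5,"turn":0},{"dx":-0.3,"dy":0,"dz":-1.2,"turn":0},{"dx":0,"dy":0,"dz":-0.8,"turn":0},{"dx":0,"dy":0,"dz":-0.5,"turn":0},{"dx":0,"dy":0,"dz":0,"turn":0},{"dx":0,"dy":0,"dz":0,"turn":0}]'

```text
time: 14.7
tool_pos: [0.3323, -0.3089, 0.2476]
tcp_rot: [0.023, 3.141, -0.001]
wrist_force: [-0.1, -0.3, -2.5]
width: 0.577
```

```bash
sed -i 's/t\[100:340,140:440\]/t[160:400,250:550]/; s/s\[150:330,130:330\]/s[140:320,280:480]/' look.py; python3 look.py p7.png; python3 -c "
from h import *
print(bot.read_state()['tool_pos'])
Z=np.load('top.npz');"
```

```text
271 [ 0.31353651 -0.3331625   0.26274225] [ 0.33954923 -0.28186551  0.33956945]
0.27 66 x 0.315 0.329 y -0.333 -0.283
0.29 80 x 0.321 0.34 y -0.333 -0.282
0.33 11 x 0.314 0.322 y -0.324 -0.291
[ 0.33263133 -0.30909633  0.248305  ]
```

View pics/p7.png

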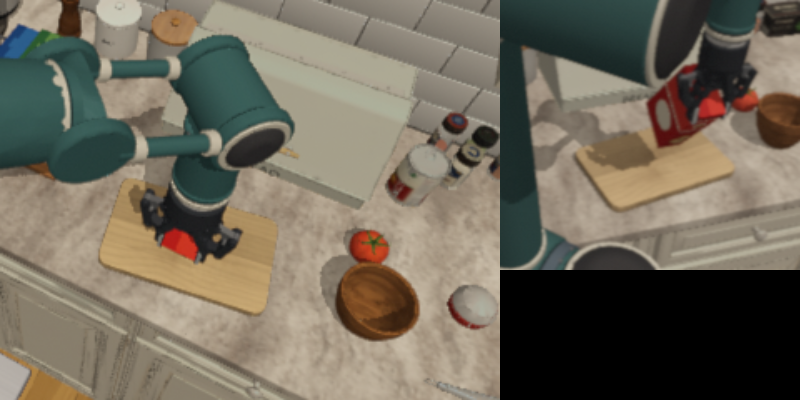

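The carton hangs over the board, still leaning, with its front top edge at (0.314, z 0.27). I'll lower until its lower front edge touches.

Emit:
jog_arm --motion '[{"dx":0,"dy":0,"dz":-1,"turn":0},{"dx":0,"dy":0,"dz":-1.5,"turn":0},{"dx":0,"dy":0,"dz":-1.5,"turn":0},{"dx":0,"dy":0,"dz":-1.2,"turn":0},{"dx":0,"dy":0,"dz":-0.8,"turn":0},{"dx":0,"dy":0,"dz":-0.4,"turn":0},{"dx":0,"dy":0,"dz":-0.3,"turn":0},{"dx":0,"dy":0,"dz":-0.2,"turn":0},{"dx":0,"dy":0,"dz":0,"turn":0},{"dx":0,"dy":0,"dz":0,"turn":0}]'

```text
time: 15.63
tool_pos: [0.3323, -0.309, 0.1789]
tcp_rot: [0.023, 3.141, -0.001]
wrist_force: [0.1, -0.2, -2.8]
width: 0.577
```

Emit:
jog_arm --motion '[{"dx":0,"dy":0,"dz":-0.2,"turn":0},{"dx":0,"dy":0,"dz":-0.2,"turn":0},{"dx":0,"dy":0,"dz":-0.1,"turn":0},{"dx":0,"dy":0,"dz":0,"turn":0},{"dx":0,"dy":0,"dz":0,"turn":0}]'

```text
time: 16.05
tool_pos: [0.3319, -0.3086, 0.1732]
tcp_rot: [-0.023, -3.141, -0.0]
wrist_force: [-0.3, 0.2, -2.9]
width: 0.578
```

Emit:
jog_arm --motion '[{"dx":0,"dy":0,"dz":-0.1,"turn":0},{"dx":0,"dy":0,"dz":-0.1,"turn":0},{"dx":0,"dy":0,"dz":0,"turn":0},{"dx":0,"dy":0,"dz":0,"turn":0}]'

```text
time: 16.38
tool_pos: [0.3321, -0.3088, 0.1717]
tcp_rot: [0.023, 3.141, -0.001]
wrist_force: [-1.6, 1.0, -0.2]
width: 0.576
```

Emit:
jog_arm --motion '[{"dx":0,"dy":0,"dz":-0.1,"turn":0},{"dx":0,"dy":0,"dz":-0.1,"turn":0},{"dx":0,"dy":0,"dz":0,"turn":0},{"dx":0,"dy":0,"dz":0,"turn":0}]'

```text
time: 16.72
tool_pos: [0.3318, -0.309, 0.1713]
tcp_rot: [-0.022, -3.141, 0.001]
wrist_force: [-6.3, 3.0, 9.8]
width: 0.581
```

Touch at TCP z ≈ 0.172, exactly as predicted. I'll ease the grip and swing the carton upright about its lower front edge.

Emit:
jog_arm --motion '[{"dx":0,"dy":0,"dz":0.05,"turn":0},{"dx":0,"dy":0,"dz":0,"turn":0},{"dx":0.5,"dy":0,"dz":0.25,"turn":0},{"dx":0.5,"dy":0,"dz":0.25,"turn":0},{"dx":0.5,"dy":0,"dz":0.25,"turn":0},{"dx":0.53,"dy":0,"dz":0.2,"turn":0},{"dx":0.53,"dy":0,"dz":0.2,"turn":0},{"dx":0.54,"dy":0,"dz":0.2,"turn":0},{"dx":0,"dy":0,"dz":0,"turn":0}]' --grip_force 25

```text
time: 17.47
tool_pos: [0.3644, -0.3089, 0.1837]
tcp_rot: [0.022, 3.14, -0.001]
wrist_force: [-0.2, 0.4, -2.8]
width: 0.576
```

```bash
python3 look.py p8.png
```

```text
233 [ 0.34372099 -0.33285902  0.20525087] [ 0.37077964 -0.282461    0.27814701]
0.21 125 x 0.346 0.363 y -0.332 -0.282
0.23 16 x 0.352 0.371 y -0.333 -0.293
0.25 6 x 0.345 0.354 y -0.331 -0.284
0.27 4 x 0.344 0.347 y -0.323 -0.292
```

View pics/p8.png

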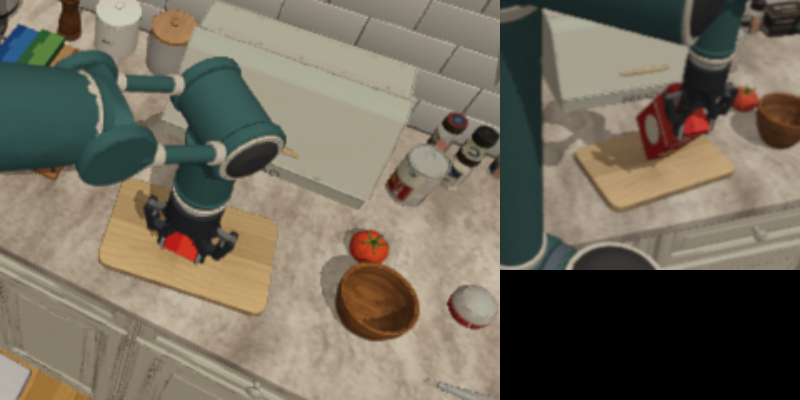

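The carton did not pivot in the pads: the full weight still hangs and it has just shifted along rigidly. The better plan is to hold it at exactly standing height over the middle and ease the grip. Gravity should then turn it about the pads until its underside meets the board.

Emit:
jog_arm --motion '[{"dx":0.5,"dy":0,"dz":0.4,"turn":0},{"dx":1,"dy":0,"dz":0.5,"turn":0},{"dx":1.2,"dy":0,"dz":0.3,"turn":0},{"dx":1.2,"dy":0,"dz":0,"turn":0},{"dx":1.2,"dy":0,"dz":0,"turn":0},{"dx":1.2,"dy":0,"dz":0,"turn":0},{"dx":0.9,"dy":0,"dz":0,"turn":0},{"dx":0.4,"dy":0,"dz":0,"turn":0},{"dx":0,"dy":0,"dz":0,"turn":0},{"dx":0,"dy":0,"dz":0,"turn":0},{"dx":0,"dy":0,"dz":0,"turn":0}]' --grip_force 20

```text
time: 18.48
tool_pos: [0.4384, -0.3085, 0.1949]
tcp_rot: [-0.023, -3.14, -0.001]
wrist_force: [-0.5, -0.4, -2.4]
width: 0.576
```

```bash
sed -i 's/(P\[...,0\]<.7)/(P[...,0]<.6)/' look.py; cat > lean.py <<'E'
from h import *
# lean from the side camera: red pixels on the carton's left face (max-y side) and top
for n,w in(("side",(280,480,100,320)),("top",(250,550,160,400))):
    t,d,P=cloud(n); np.savez("L"+n,im=t,P=P)
    hsv=cv2.cvtColor(t,cv2.COLOR_RGB2HSV); H,S,V=[hsv[...,i].astype(int) for i in range(3)]
    v,u=np.mgrid[:420,:560]
    m=(u>w[0])&(u<w[1])&(v>w[2])&(v<w[3])&((H<7)|(H>173))&(S>100)&(P[...,2]>.015)&(P[...,2]<.32)&(P[...,0]<.6)&(abs(P[...,1]+.309)<.06)
    q=P[m]; print(n,len(q),q.min(0).round(3),q.max(0).round(3))
    for z in np.arange(.03,.3,.02):
        a=q[abs(q[:,2]-z)<.006]
        if len(a)>3: print(round(z,2),len(a),"x",a[:,0].min().round(3),a[:,0].max().round(3),"y",a[:,1].min().round(3),a[:,1].max().round(3))
s=bot.read_state(); print(s["time"],s["tool_pos"],s["wrist_force"],s["width"])
E
python3 lean.py
```

```text
side 866 [ 0.42  -0.336  0.051] [ 0.599 -0.249  0.316]
0.05 4 x 0.531 0.543 y -0.298 -0.283
0.07 21 x 0.518 0.569 y -0.295 -0.282
0.09 40 x 0.505 0.591 y -0.288 -0.282
0.11 31 x 0.49 0.598 y -0.328 -0.282
0.13 37 x 0.478 0.595 y -0.328 -0.282
0.15 46 x 0.464 0.581 y -0.328 -0.282
0.17 61 x 0.45 0.564 y -0.328 -0.281
0.19 62 x 0.437 0.552 y -0.325 -0.281
0.21 40 x 0.424 0.543 y -0.336 -0.27
0.23 112 x 0.424 0.45 y -0.336 -0.27
0.25 27 x 0.426 0.484 y -0.331 -0.25
0.27 34 x 0.42 0.505 y -0.312 -0.276
top 247 [ 0.42  -0.333  0.217] [ 0.449 -0.282  0.281]
0.23 153 x 0.422 0.449 y -0.332 -0.282
0.27 16 x 0.42 0.43 y -0.327 -0.287
18.5833 [ 0.43837504 -0.30859808  0.19515106] [ 0.87072988  0.12270395 -2.59018665] 0.5847365766702083
```

The side camera measures the lean well: still about 34° at 20 N. I'll ease the fingers in tiny steps.

Emit:
jog_arm --motion '[{"dx":0,"dy":0,"dz":0,"turn":0},{"dx":0,"dy":0,"dz":0,"turn":0},{"dx":0,"dy":0,"dz":0,"turn":0}]' --fingers 4.9

```text
time: 18.83
tool_pos: [0.4387, -0.3087, 0.1954]
tcp_rot: [0.024, 3.141, -0.0]
wrist_force: [0.9, -0.3, -2.4]
width: 0.577
```

```bash
python3 lean.py | egrep "^0.(09|15|19)|\["
```

```text
side 868 [ 0.42  -0.337  0.057] [ 0.598 -0.249  0.314]
0.09 36 x 0.511 0.595 y -0.287 -0.28
0.15 44 x 0.464 0.582 y -0.329 -0.282
0.19 59 x 0.437 0.554 y -0.329 -0.281
top 243 [ 0.421 -0.333  0.215] [ 0.448 -0.282  0.282]
18.9333 [ 0.43886091 -0.30871659  0.19540483] [ 0.41475312 -0.59927695 -2.93314131] 0.5745459276373418
```

Emit:
jog_arm --motion '[{"dx":0,"dy":0,"dz":0,"turn":0},{"dx":0,"dy":0,"dz":0,"turn":0},{"dx":0,"dy":0,"dz":0,"turn":0}]' --fingers 4.94

```text
time: 19.18
tool_pos: [0.439, -0.3086, 0.1953]
tcp_rot: [0.023, 3.141, -0.0]
wrist_force: [0.1, -0.4, -3.1]
width: 0.576
```

```bash
python3 lean.py | egrep "^0.(09|15|19)|\["
```

```text
side 863 [ 0.42  -0.337  0.051] [ 0.599 -0.25   0.315]
0.09 35 x 0.505 0.591 y -0.289 -0.283
0.15 49 x 0.464 0.581 y -0.329 -0.282
0.19 60 x 0.438 0.553 y -0.328 -0.281
top 248 [ 0.42  -0.333  0.215] [ 0.448 -0.282  0.284]
19.2833 [ 0.43896576 -0.30863392  0.19526156] [-0.85402758  0.42889451 -3.01723902] 0.5807288283118102
```

No slip yet. Rather than risk a sudden release, I'll try a brisk upward and forward jerk at 20 N, whose inertia turns the carton the right way.

Emit:
jog_arm --motion '[{"dx":1.5,"dy":0,"dz":3.5,"turn":0},{"dx":0,"dy":0,"dz":0,"turn":0},{"dx":0,"dy":0,"dz":0,"turn":0},{"dx":0,"dy":0,"dz":0,"turn":0}]'

```text
time: 19.62
tool_pos: [0.454, -0.3089, 0.2302]
tcp_rot: [0.023, 3.141, -0.001]
wrist_force: [0.5, -0.1, -3.4]
width: 0.578
```

```bash
python3 lean.py | egrep "^0.(09|11|13|15|17|19|21)|\["
```

```text
side 957 [ 0.436 -0.338  0.077] [ 0.6   -0.249  0.319]
0.09 21 x 0.526 0.557 y -0.31 -0.283
0.11 38 x 0.514 0.594 y -0.329 -0.283
0.13 35 x 0.503 0.6 y -0.292 -0.282
0.15 36 x 0.491 0.597 y -0.329 -0.283
0.17 43 x 0.481 0.59 y -0.328 -0.282
0.19 63 x 0.468 0.577 y -0.327 -0.281
0.21 67 x 0.459 0.566 y -0.326 -0.281
top 304 [ 0.435 -0.333  0.124] [ 0.507 -0.282  0.315]
0.21 4 x 0.457 0.461 y -0.327 -0.316
19.7167 [ 0.45313109 -0.30829406  0.22903934] [-0.87266515  0.1279842  -3.24748942] 0.5807088819269858
```

That works: the lean is now about 29°. I'll repeat, more strongly.

Emit:
jog_arm --motion '[{"dx":1.5,"dy":0,"dz":3.8,"turn":0},{"dx":0,"dy":0,"dz":0,"turn":0},{"dx":-0.5,"dy":0,"dz":0,"turn":0},{"dx":-0.5,"dy":0,"dz":0,"turn":0},{"dx":-0.5,"dy":0,"dz":0,"turn":0},{"dx":0,"dy":0,"dz":0,"turn":0},{"dx":1.5,"dy":0,"dz":3.8,"turn":0},{"dx":0,"dy":0,"dz":0,"turn":0},{"dx":0,"dy":0,"dz":0,"turn":0}]'

```text
time: 20.47
tool_pos: [0.4702, -0.3097, 0.3081]
tcp_rot: [0.023, 3.137, -0.005]
wrist_force: [0.6, 0.1, -3.1]
width: 0.583
```

```bash
cat > lean.py <<'E'
from h import *
t,d,P=cloud("side"); np.savez("Lside",im=t,P=P)
hsv=cv2.cvtColor(t,cv2.COLOR_RGB2HSV); H,S,V=[hsv[...,i].astype(int) for i in range(3)]
q=P[((H<7)|(H>173))&(S>100)&(P[...,0]>.35)&(P[...,0]<.65)&(abs(P[...,1]+.283)<.006)&(P[...,2]>.03)&(P[...,2]<.45)]
z=np.arange(.03,.45,.01); B=[]
for k in z:   # front boundary of the left face
    a=q[abs(q[:,2]-k)<.005]
    if len(a)>4: B.append((k,a[:,0].min(),a[:,0].max()))
B=np.array(B); lo=B[B[:,0]<bot.read_state()["tool_pos"][2]-.005]
for r in lo[::2]: print(r.round(3))
z0,z1=q[:,2].min(),q[:,2].max(); i=np.argmin(lo[:,1]*0+lo[:,0])
up=lo[3:] ; p=np.polyfit(up[:,0],up[:,1],1); print("front slope deg",np.degrees(np.arctan(-p[0])),"zmin",z0)
s=bot.read_state(); print(s["time"],s["tool_pos"],s["wrist_force"],s["width"])
E
python3 lean.py
```

```text
[0.15  0.514 0.54 ]
[0.17  0.507 0.597]
[0.19 0.5  0.6 ]
[0.21  0.494 0.591]
[0.23  0.487 0.587]
[0.25  0.481 0.577]
[0.27  0.474 0.574]
[0.29  0.466 0.567]
front slope deg 19.256265070249892 zmin 0.1419151958699405
20.5167 [ 0.46938063 -0.30929829  0.30687146] [-0.73081075 -0.05364265 -3.37105111] 0.5834442508972818
```

Emit:
jog_arm --motion '[{"dx":-0.7,"dy":0,"dz":0,"turn":0},{"dx":-0.7,"dy":0,"dz":0,"turn":0},{"dx":-0.6,"dy":0,"dz":0,"turn":0},{"dx":0,"dy":0,"dz":0,"turn":0},{"dx":1.6,"dy":0,"dz":3.8,"turn":0},{"dx":0,"dy":0,"dz":0,"turn":0},{"dx":-0.6,"dy":0,"dz":0,"turn":0},{"dx":-0.6,"dy":0,"dz":0,"turn":0},{"dx":-0.4,"dy":0,"dz":0,"turn":0},{"dx":0,"dy":0,"dz":0,"turn":0}]'

```text
time: 21.35
tool_pos: [0.4475, -0.3086, 0.3436]
tcp_rot: [-0.024, -3.14, -0.001]
wrist_force: [-0.9, -0.1, -3.4]
width: 0.579
```

```bash
python3 lean.py|tail -3
```

```text
[0.32  0.441 0.539]
front slope deg 13.785989821165593 zmin 0.17500940253131175
21.4 [ 0.44800047 -0.30865593  0.34366175] [ 0.01185568 -0.2580367  -2.94888229] 0.5817124472009433
```

Emit:
jog_arm --motion '[{"dx":-0.7,"dy":0,"dz":-1,"turn":0},{"dx":-0.7,"dy":0,"dz":-1,"turn":0},{"dx":-0.6,"dy":0,"dz":-1,"turn":0},{"dx":0,"dy":0,"dz":0,"turn":0},{"dx":2.7,"dy":0,"dz":3,"turn":0},{"dx":0,"dy":0,"dz":0,"turn":0},{"dx":0,"dy":0,"dz":0,"turn":0}]'

```text
time: 21.98
tool_pos: [0.4574, -0.3091, 0.3457]
tcp_rot: [0.022, 3.139, -0.003]
wrist_force: [-0.4, -0.0, -2.9]
width: 0.581
```

```bash
python3 lean.py|tail -7
```

```text
[0.26  0.457 0.553]
[0.28  0.455 0.55 ]
[0.3   0.451 0.542]
[0.32  0.447 0.543]
[0.34  0.445 0.542]
front slope deg 10.19564198028372 zmin 0.17726411538352205
22.0333 [ 0.45655636 -0.30894037  0.345022  ] [-0.32315996 -0.21723402 -3.6385631 ] 0.580608721707226
```

Emit:
jog_arm --motion '[{"dx":-0.9,"dy":0,"dz":-1,"turn":0},{"dx":-0.9,"dy":0,"dz":-1,"turn":0},{"dx":-0.9,"dy":0,"dz":-1,"turn":0},{"dx":0,"dy":0,"dz":0,"turn":0},{"dx":2.7,"dy":0,"dz":3,"turn":0},{"dx":0,"dy":0,"dz":0,"turn":0},{"dx":-0.6,"dy":0,"dz":-1,"turn":0},{"dx":-0.9,"dy":0,"dz":-1,"turn":0},{"dx":-0.9,"dy":0,"dz":-1,"turn":0},{"dx":0,"dy":0,"dz":0,"turn":0},{"dx":2.7,"dy":0,"dz":3,"turn":0},{"dx":0,"dy":0,"dz":0,"turn":0}]'

```text
time: 23.03
tool_pos: [0.4613, -0.3086, 0.3457]
tcp_rot: [0.023, 3.137, -0.001]
wrist_force: [2.3, -1.4, -0.2]
width: 0.577
```

```bash
python3 lean.py|tail -9
```

```text
[0.22  0.454 0.543]
[0.24  0.454 0.546]
[0.26  0.45  0.544]
[0.28  0.453 0.543]
[0.3   0.444 0.542]
[0.32  0.446 0.538]
[0.34  0.444 0.54 ]
front slope deg 3.7018089870177775 zmin 0.1711867627647249
23.0833 [ 0.46078094 -0.30920918  0.34619324] [ 0.17921181 -0.09057201 -2.46085414] 0.5777175792218666
```

About 4° of lean left, so the board contact will finish it. I'm lowering over the board centre.

Emit:
jog_arm --motion '[{"dx":-0.2,"dy":0,"dz":-0.7,"turn":0},{"dx":-0.4,"dy":0,"dz":-1.4,"turn":0},{"dx":-0.4,"dy":0,"dz":-2,"turn":0},{"dx":-0.4,"dy":0,"dz":-2,"turn":0},{"dx":-0.3,"dy":0,"dz":-2,"turn":0},{"dx":-0.1,"dy":0,"dz":-2,"turn":0},{"dx":0,"dy":0,"dz":-1.5,"turn":0},{"dx":0,"dy":0,"dz":-1,"turn":0},{"dx":0,"dy":0,"dz":-0.7,"turn":0},{"dx":0,"dy":0,"dz":-0.5,"turn":0},{"dx":0,"dy":0,"dz":-0.3,"turn":0},{"dx":0,"dy":0,"dz":0,"turn":0}]'

```text
time: 24.08
tool_pos: [0.441, -0.3087, 0.2032]
tcp_rot: [0.023, 3.142, -0.0]
wrist_force: [-0.2, 0.8, -3.6]
width: 0.581
```

```bash
python3 lean.py|tail -9; python3 - <<'E'
from h import *
for n in("Lside",):
    Z=np.load(n+".npz");im=Z["im"];P=Z["P"]
    hsv=cv2.cvtColor(im,cv2.COLOR_RGB2HSV).astype(int); 
    for tag,(im2,P2) in {"now":(im,P),"start":(np.load("side.npz")["im"],np.load("side.npz")["P"])}.items():
        h=cv2.cvtColor(im2,cv2.COLOR_RGB2HSV).astype(int)
        m=(abs(P2[...,2]-.022)<.006)&(h[...,0]>10)&(h[...,0]<25)&(h[...,1]>70)&(P2[...,1]<-.1)&(P2[...,1]>-.52)&(P2[...,0]>.33)&(P2[...,0]<.62)
        m=cv2.morphologyEx(m.astype(np.uint8),cv2.MORPH_OPEN,np.ones((3,3)))>0
        q=P2[m]; print(tag,cv2.minAreaRect((q[:,:2]*1000).astype(np.float32)),np.median(q[:,2]))
E
```

```text
[0.06  0.434 0.527]
[0.08  0.433 0.523]
[0.1   0.433 0.525]
[0.12  0.43  0.528]
[0.14  0.429 0.526]
[0.16  0.427 0.527]
[0.18  0.428 0.52 ]
front slope deg 3.563886096568691 zmin 0.032280198253427705
24.1333 [ 0.44125256 -0.30888347  0.20378637] [ 0.139032    0.00388657 -3.11877616] 0.5833137685638885
now ((477.2633361816406, -308.5091552734375), (195.5775909423828, 303.2347106933594), 8.230371475219727) 0.020257896522108833
start ((477.419921875, -308.6123046875), (195.8511505126953, 303.1914978027344), 7.872173309326172) 0.020274263057786106
```

The board hasn't moved: centre (0.477, -0.309). The carton's foot is centred over it to within a few mm. Last centimetre.

Emit:
jog_arm --motion '[{"dx":0,"dy":0,"dz":-0.2,"turn":0},{"dx":0,"dy":0,"dz":-0.2,"turn":0},{"dx":0,"dy":0,"dz":-0.2,"turn":0},{"dx":0,"dy":0,"dz":-0.1,"turn":0},{"dx":0,"dy":0,"dz":-0.1,"turn":0},{"dx":0,"dy":0,"dz":0,"turn":0},{"dx":0,"dy":0,"dz":0,"turn":0}]'

```text
time: 24.72
tool_pos: [0.4426, -0.3093, 0.1987]
tcp_rot: [0.023, 3.137, -0.003]
wrist_force: [-1.4, 2.1, 7.8]
width: 0.58
```

Emit:
jog_arm --motion '[{"dx":0,"dy":0,"dz":-0.1,"turn":0},{"dx":0,"dy":0,"dz":0,"turn":0},{"dx":0,"dy":0,"dz":0,"turn":0}]'

```text
time: 24.97
tool_pos: [0.4431, -0.3093, 0.1987]
tcp_rot: [0.023, 3.136, -0.004]
wrist_force: [-1.4, 3.8, 11.8]
width: 0.582
```

```bash
python3 lean.py|tail -9
```

```text
[0.07  0.434 0.529]
[0.09  0.431 0.528]
[0.11  0.434 0.528]
[0.13  0.434 0.522]
[0.15  0.429 0.52 ]
[0.17 0.43 0.52]
[0.19  0.429 0.519]
front slope deg 2.89633880419208 zmin 0.030420878796609024
25.0167 [ 0.4431024  -0.30933946  0.19866584] [-1.40474438  2.34121867 12.79134364] 0.5790709659467134
```

Emit:
jog_arm --motion '[{"dx":0.2,"dy":0,"dz":0.05,"turn":0},{"dx":0.2,"dy":0,"dz":0,"turn":0},{"dx":0.2,"dy":0,"dz":0,"turn":0},{"dx":0.2,"dy":0,"dz":0,"turn":0},{"dx":0,"dy":0,"dz":0,"turn":0},{"dx":0,"dy":0,"dz":0,"turn":0}]'

```text
time: 25.52
tool_pos: [0.4508, -0.3095, 0.1983]
tcp_rot: [0.023, 3.137, -0.004]
wrist_force: [-1.1, 2.0, 7.6]
width: 0.574
```

```bash
python3 lean.py|tail -9
```

```text
[0.07  0.436 0.53 ]
[0.09  0.438 0.526]
[0.11  0.436 0.529]
[0.13  0.437 0.532]
[0.15  0.432 0.526]
[0.17  0.435 0.53 ]
[0.19  0.436 0.525]
front slope deg 1.2387419324128695 zmin 0.030470020317818085
25.5667 [ 0.45081105 -0.30952312  0.19826248] [-0.52789145  1.23601794  8.5009888 ] 0.5782783970865767
```

Lean is now about 1°. I'll relieve the press, then open gently and rise.

Emit:
jog_arm --motion '[{"dx":0,"dy":0,"dz":0.1,"turn":0},{"dx":0,"dy":0,"dz":0.1,"turn":0},{"dx":0,"dy":0,"dz":0,"turn":0},{"dx":0,"dy":0,"dz":0,"turn":0}]'

```text
time: 25.9
tool_pos: [0.4502, -0.3094, 0.1983]
tcp_rot: [0.023, 3.139, -0.003]
wrist_force: [1.1, 0.6, 5.3]
width: 0.58
```

Emit:
jog_arm --motion '[{"dx":0,"dy":0,"dz":0,"turn":0},{"dx":0,"dy":0,"dz":0,"turn":0},{"dx":0,"dy":0,"dz":0,"turn":0},{"dx":0,"dy":0,"dz":0,"turn":0}]' --fingers 5.3

```text
time: 26.23
tool_pos: [0.4484, -0.3083, 0.196]
tcp_rot: [-0.023, -3.14, -0.001]
wrist_force: [0.2, 0.3, -0.5]
width: 0.626
```

Emit:
jog_arm --motion '[{"dx":0,"dy":0,"dz":0,"turn":0},{"dx":0,"dy":0,"dz":0,"turn":0},{"dx":0,"dy":0,"dz":0,"turn":0},{"dx":0,"dy":0,"dz":0,"turn":0},{"dx":0,"dy":0,"dz":0.5,"turn":0},{"dx":0,"dy":0,"dz":1,"turn":0},{"dx":0,"dy":0,"dz":2,"turn":0},{"dx":0,"dy":0,"dz":2,"turn":0},{"dx":0,"dy":0,"dz":3,"turn":0},{"dx":0,"dy":0,"dz":3,"turn":0},{"dx":0,"dy":0,"dz":2,"turn":0},{"dx":0,"dy":0,"dz":0,"turn":0}]' --fingers 8

```text
time: 27.23
tool_pos: [0.4512, -0.3104, 0.3395]
tcp_rot: [0.023, 3.132, -0.011]
wrist_force: [1.4, -0.5, 0.2]
width: 0.937
```

```bash
python3 lean.py|tail -9; python3 - <<'E'
from h import *
s,_,_=cloud("side"); t,d,P=cloud("top")
c=np.zeros((300,800,3),np.uint8); c[:,:400]=cv2.resize(t,(400,300)); c[:,400:]=cv2.resize(s,(400,300)); save(c,"p9.png")
hsv=cv2.cvtColor(t,cv2.COLOR_RGB2HSV).astype(int);H,S=hsv[...,0],hsv[...,1]
m=((H<7)|(H>173))&(S>100)&(abs(P[...,0]-.48)<.1)&(abs(P[...,1]+.31)<.08)&(abs(P[...,2]-.232)<.006)
if m.sum(): print("top face",m.sum(),cv2.minAreaRect((P[m][:,:2]*1000).astype(np.float32)),np.median(P[m][:,2]))
E
```

```text
[0.11  0.434 0.529]
[0.13  0.435 0.53 ]
[0.15  0.435 0.537]
[0.17  0.436 0.527]
[0.19  0.433 0.528]
[0.21  0.436 0.525]
[0.23  0.434 0.535]
front slope deg 0.17114903033392895 zmin 0.030502573965112183
27.2833 [ 0.45049544 -0.30978092  0.33667117] [-0.62252038 -0.18506938  0.10794263] 0.933486870644725
top face 630 ((485.96954345703125, -309.07098388671875), (49.912078857421875, 102.36627960205078), 89.49331665039062) 0.23183991174558174
```

View pics/p9.png

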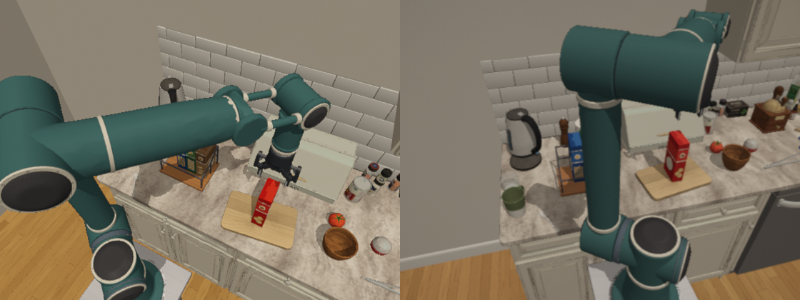

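The carton stands upright on the board, 9 mm from its middle, and the gripper is well clear. Handing in.

```bash
python3 -c "
from h import *
s=bot.read_state();print(s['time'],s['tool_pos'],abs(s['joint_vel']).max())
print(bot.finish_job())"
```

```text
27.3833 [ 0.44892557 -0.30858897  0.33218991] 0.033030862324434744
the job is handed in; nothing more can be done
None
```

The red carton is out of the rack and stands upright on the chopping board. I handed the job in at 27.4 s of the 58 s allowed.

**How it went:**
- **Tipping:** I tipped the carton by its back top edge with the fingers shut, until it leaned by itself on the rail at about 34°.
- **Lifting out:** I gripped it near the top of its narrow front, lifted it over the rail and carried it across to the board.
- **Setting upright:** Swinging it upright on the board edge failed, because it did not turn in the grip even at 20–25 N. I turned it with short jerks in the air at 20 N, from 34° to about 4°. Touching it down on the board took out the rest, and then I opened the fingers gently.

**Last checks:**
- **Red carton:** the lean is about 0.2° and the top is at z = 0.232, as expected. Its centre is (0.486, -0.309) against the board centre (0.477, -0.309), so it sits 9 mm off the middle.
- **Board:** it had not moved when last measured, just before the final set-down.
- **Forces:** the highest wrist-force reading I saw was about 13 N, but I only read it between moves.
- **Gripper:** it was open and well clear of the carton at hand-in.
- **Other cartons and mug:** the last clear picture, just after lifting the red carton out, showed the other three standing and the mug in place. In the final pictures the arm partly hides the rack, so I did not re-measure them.

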